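# Seat a ceramic disc in the corner pocket of a gauge plate

## Task

On the gauge plate, push the round solid ceramic disc up against the long rail, well short of the pocket, then, keeping it against the rail, slide it along with the fingertips into the corner pocket until it touches both the rail and the end stop. Push it gently and never pinch or lift it, leave the square tile, the ring and everything else standing about where they are, and finish with the arm clear.

Things in the scene. Friction and masses are not known exactly. Their poses are not given: they have to be found in the camera images.
- plate: Fixed dark grey gauge plate, 200 (own x) by 300 (own y) by 10 mm; origin at the centre of its underside on the bench, z up. Place and yaw vary (at yaw 0 its x points away from the robot, y to the left). On it stand three bright metal strips, all 10 mm high (z 10 to 20 mm): rail, end stop and lip; between them is the corner pocket at its +x, +y corner.
- rail (a point): Point on the rail: middle of its inner face, at the plate's top (plate x = 85, y = 0, z = 10 mm). Axes as the plate's. The rail is 15 mm wide and runs along plate y over the whole +x edge; its inner face looks to plate -x.
- stop (a point): Point on the end stop: middle of its inner face, at the plate's top (plate x = 57, y = 135, z = 10 mm). Axes as the plate's. The stop runs along plate x from 18 to 85 mm, 15 mm thick; its inner face looks to plate -y.
- lip (a point): Free end of the lip, at the plate's top (plate x = 23.5, y = 107, z = 10 mm). Axes as the plate's. The lip is 11 mm wide (plate x 18 to 29), y 107 to 135 mm, parallel to the rail. The pocket between it and the rail is 56 mm wide, 28 mm deep, open to plate -y; a seated disc sticks out of it by 22 mm.
- disc: The work piece: solid round white ceramic disc, 50 mm diameter, 12 mm thick, about 90 g, lying loose and flat on the plate; origin at the centre of its underside (plate z = 10 mm). It starts in the -x half of the plate, in one of two places on its y < 15 mm part; the square tile lies in the other. It slides at a newton or so.
- seat (a point): Where the origin of the disc lies when it touches both rail and end stop: plate x = 60 mm, y = 110 mm, z = 10 mm.
- tile: Bystander: white ceramic square tile, 40 x 40 x 12 mm, lying loose on the plate; origin at the centre of its underside. To be left alone.
- ring: Bystander: white ceramic ring, 46 mm outside and 22 mm inside diameter, 12 mm thick, lying loose on the plate in its -x, +y quarter; origin at the centre of its underside. To be left alone.
- crucible: Bystander: white ceramic crucible, open cup 48 mm across and 42 mm high, standing on the bench off the plate's -y end; origin at the centre of its underside.
- weight: Bystander: brass calibration weight, 32 mm diameter, 44 mm high with a knob, standing on the bench off the plate's +y end; origin at the centre of its underside.
- jar: Bystander: jar, 60 mm diameter, 75 mm high, standing on the bench to the robot's right; origin at the centre of its underside.
- brush: Bystander: brush lying on the bench to the right of the plate; origin on its underside.
- driver: Bystander: screwdriver lying on the bench to the left of the plate; origin on its underside.
There are look-alikes about, which are no part of the job. What is shaped like the disc but blue or green is not meant.

How it is judged:
By the outcome, as a careful person would: the job done as asked, in the order asked, and still so for the second after the job is handed in, with the robot touching nothing.
It also fails if it takes over 54 s, if anything falls off the work surface, if the arm or the gripper's body presses on something with over 40 N, if the wrist force passes 120 N, or if a joint passes its speed limit or range.

## Robot

A 6-joint arm with a two-finger parallel gripper is mounted at the origin on the work surface. World frame = base frame: x ahead of the robot, y to its left, z up, the work surface at z = 0. Lengths are in mm, angles in rad, forces in N, time in s.
With the tool pointing down it reaches from about 275 to 750 mm from the base axis. Payload 10.2 kg.
Tool frame: the origin (TCP) lies midway between the tips of the shut fingers; the grasp point (between the pads) lies 19 mm behind it; x points along the fingers, y is the direction in which the jaws open and shut, and the axes are right-handed (so a half turn about x gives the same grasp; the last joint's range is limited). The gripper opens to 85 mm and grips with 20 to 120 N. Pads are 22 mm wide; open, the fingers measure 114 mm over their backs; the gripper's body (76 mm by 85 mm) begins 54 mm behind the grasp point. The pads swing forward as they close: fully open they stand 13 mm farther back than shut.
Start: joints at [-1.486, 0.313, 1.498, -0, 1.331, -0.223], TCP at [159.043, -500.337, 231.294] pointing down, gripper open.
Joint ranges: [-2.94, 2.94], [-0.97, 2.17], [0.19, 2.56], [-1.23, 4.37], [0.02, 3.11], [-2.88, 2.88]. Speed limits (rad/s): [2.39, 2.39, 3.01, 3.14, 3.14, 3.14].

## Interface

Orientations are given as a unit quaternion [w, x, y, z].
In Python, from rig import sense, capture, get_calibration, finish_job gives the robot as it stands.
- The arm moves only by the tool jog_arm, never from a script. Its argument "increments" is a list of rows, each an object of numbers: "rx", "ry", "rz": the turn, a rotation vector about the tool's x, y, z in rad; "x", "y", "z": the shift along the tool's x, y, z in mm; "hand": the finger opening in mm, from 0 to 85.4. A call has 1 to 5 rows; each row shifts and turns the commanded pose from where the row before left it, along the tool's axes as they then stand; what a row does not reach is not made up. A row lasts 1/8 s, in which the tool goes at most 62.5 mm and 10.7 degrees, less where a joint would pass 70% of its speed; a pose out of reach is approached as far as the arm can. A call with a gripper value outside its range is refused whole. The fingers move at their own pace and stop on an object; "force" is the grip in N (left out, the last holds). Time passes only in rows, so rows that do not move let the fingers close. It gives the time, the measured TCP pose, the force and the opening at its end, in the units of the state.
- sense(): the state, without advancing time (a new reading comes with each control period).
- capture(name): name is "side" or "top" or "wrist"; returns the picture (420x560x3 uint8, red, green, blue); there is no depth.
- get_calibration(name): a dict with "camera_matrix" (3x3 intrinsics, pixels), "D" ([k1, k2, p1, p2, k3] as OpenCV has them; the pictures are not rectified), "R" (3x3) and "t" (3): a world point X has camera coordinates R X + t; the wrist camera has in their place "T_tool_cam" (4x4, takes a point from camera to tool coordinates, whose origin is the TCP and whose axes are the tool frame's). Camera axes: x right, y down, z forward; pixel columns grow to the right and rows downward; lengths in mm; the calibration is good to about 2 mm. A picture is of the moment at which its call begins: read the wrist's pose just before it. get_calibration takes no time and is no camera call.
- finish_job(): hands the job in, once; it reports no verdict.
The state is a dict: "time_s": time; "joints": joint angles; "dq": joint speeds; "tau": joint torques, N m; "eef_pos": TCP position; "ee_rot": TCP orientation; "force": force on the tool from outside, world axes, zero at the start; "wrist_torque": the same for the moment, N m; "grip_width": opening from 0.0 (shut) to 1.0 (fully open).
Only numpy, scipy, OpenCV 4.12 (cv2) and the standard library are available. Lean on these libraries where they do the work, as an engineer would, in place of code of your own. Each camera call takes 0.05 s, during which the arm holds its last target.

## Working session

There is one attempt and no reset: what is moved stays moved. The work goes in short steps, Python scripts to look and compute and a tool call to move; the robot and the scene stay as the last step left them, time stands still between calls to the robot, and variables do not carry over. Pictures are saved under pics/ and viewed, and the job is handed in when it is done.

Besides the shell and the picture viewer there is one more tool, called after "Call:" as a command line: name --argument value ..., lists and objects as JSON in quotes. jog_arm: Moves the arm, as the interface text tells. Its arguments: {"type":"object","properties":{"increments":{"type":"array","items":{"type":"object","properties":{"rx":{"type":"number"},"ry":{"type":"number"},"rz":{"type":"number"},"x":{"type":"number"},"y":{"type":"number"},"z":{"type":"number"},"hand":{"type":"number"}}}},"force":{"type":"number"}},"required":["increments"]}

```bash
mkdir -p pics; ls
python3 - <<'E'
from rig import *
import cv2,numpy as np
np.set_printoptions(precision=4,suppress=True)
s=sense();print(s)
for n in ("top","side"):
    c=get_calibration(n);print(n,c)
    im=capture(n);cv2.imwrite(f"pics/{n}0.png",im[:,:,::-1])
print(get_calibration("wrist"))
E
```

```text
pics
{'time_s': 0.0, 'joints': array([-1.4864,  0.3134,  1.4985,  0.    ,  1.331 , -0.2234]), 'dq': array([ 0.0002, -0.0002, -0.0022,  0.0008,  0.0006,  0.0002]), 'tau': array([  0.0003, -41.2269, -25.9739,  -0.0002,   0.0042,  -0.0001]), 'eef_pos': array([ 159.0282, -500.0593,  230.7329]), 'ee_rot': array([ 0.1079,  0.6988,  0.1089, -0.6987]), 'force': array([-0.6879, -0.5978,  0.4387]), 'wrist_torque': array([ 0.0179, -0.0203, -0.0016]), 'grip_width': 0.9997885489308969}
top {'camera_matrix': array([[404.0196,   0.    , 275.1681],
       [  0.    , 404.0196, 207.275 ],
       [  0.    ,   0.    ,   1.    ]]), 'D': array([-0.0866,  0.    ,  0.    ,  0.    ,  0.    ]), 'R': array([[ 0.0091, -0.9999,  0.0119],
       [-0.9988, -0.0097, -0.047 ],
       [ 0.0471, -0.0115, -0.9988]]), 't': array([ -19.5864,  494.842 , 1334.2177])}
side {'camera_matrix': array([[526.6707,   0.    , 278.304 ],
       [  0.    , 526.6707, 200.8356],
       [  0.    ,   0.    ,   1.    ]]), 'D': array([-0.0521,  0.    ,  0.    ,  0.    ,  0.    ]), 'R': array([[-0.9762, -0.2167, -0.004 ],
       [-0.1599,  0.7326, -0.6616],
       [ 0.1463, -0.6452, -0.7499]]), 't': array([ 495.313 ,  114.5433, 1357.8412])}
{'camera_matrix': array([[314.519 ,   0.    , 283.327 ],
       [  0.    , 314.519 , 209.1148],
       [  0.    ,   0.    ,   1.    ]]), 'D': array([-0.0312,  0.    ,  0.    ,  0.    ,  0.    ]), 'T_tool_cam': array([[   0.0001,   -0.2963,    0.9551, -143.2963],
       [   1.    ,    0.0004,   -0.    ,   -0.2424],
       [  -0.0003,    0.9551,    0.2963,  -74.6889],
       [   0.    ,    0.    ,    0.    ,    1.    ]])}
```

View pics/top0.png

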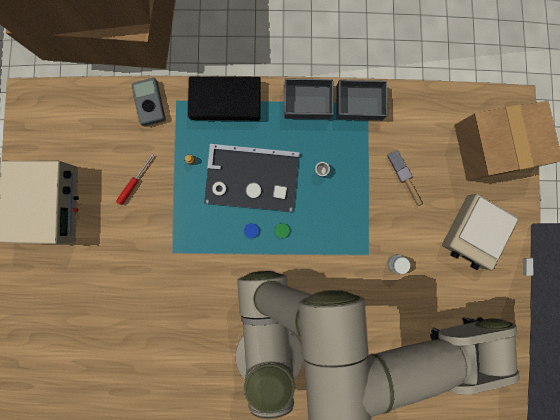

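View pics/side0.png

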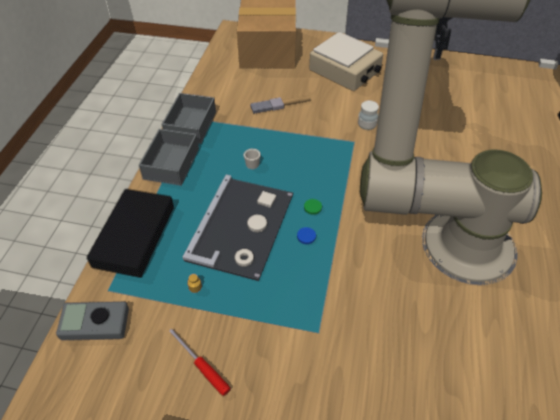

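The top view shows the plate around (253,178): the disc at (253,190), the tile at (280,192), the ring at (219,188), the rail along the top edge and the pocket at the upper left (213,155). Next I measure them.

```bash
cat > h.py <<'E'
from rig import *
import cv2,numpy as np
np.set_printoptions(precision=3,suppress=True)
def cast(uv,z,K,D,R,t):
    uv=np.asarray(uv,float).reshape(-1,1,2)
    p=cv2.undistortPoints(uv,K,D).reshape(-1,2)
    d=np.c_[p,np.ones(len(p))]@R      # R^T d
    c=-R.T@t
    return c+d*((z-c[2])/d[:,2])[:,None]
def cal(n,s=None):
    c=get_calibration(n)
    K,D=np.array(c['camera_matrix']),np.array(c['D'])
    if n!='wrist': return K,D,np.array(c['R']),np.array(c['t'])
    from scipy.spatial.transform import Rotation as Ro
    w,x,y,z=s['ee_rot'];Rt=Ro.from_quat([x,y,z,w]).as_matrix()
    T=np.eye(4);T[:3,:3]=Rt;T[:3,3]=s['eef_pos']
    M=np.linalg.inv(T@np.array(c['T_tool_cam']))
    return K,D,M[:3,:3],M[:3,3]
E
python3 - <<'E'
from h import *
from scipy.spatial.transform import Rotation as Ro
s=sense();w,x,y,z=s['ee_rot'];print(Ro.from_quat([x,y,z,w]).as_matrix())
im=cv2.imread('pics/top0.png');c=im[135:220,195:310];cv2.imwrite('pics/crop0.png',cv2.resize(c,None,fx=6.9,fy=6.9,interpolation=cv2.INTER_CUBIC))
g=im.min(2);C=cal('top')
hsv=cv2.cvtColor(im,cv2.COLOR_BGR2HSV)
m=((g>100)&(hsv[:,:,1]<60)).astype(np.uint8)
m2=np.zeros_like(m);m2[135:220,195:345]=m[135:220,195:345]
n,l,st,ce=cv2.connectedComponentsWithStats(m2)
for i in range(1,n):
    if st[i,4]>8: print(st[i],ce[i],cast(ce[i],20,*C)[0],cv2.minAreaRect(np.argwhere(l==i)[:,::-1].astype(np.float32)))
d=((im.max(2)<75)).astype(np.uint8);d2=np.zeros_like(d);d2[142:216,200:305]=d[142:216,200:305]
cn=max(cv2.findContours(d2,0,1)[0],key=cv2.contourArea)
r=cv2.minAreaRect(cn);b=cv2.boxPoints(r);print(r,b,cast(b,10,*C))
E
```

```text
[[-0.     0.303 -0.953]
 [ 0.001 -0.953 -0.303]
 [-1.    -0.001 -0.   ]]
[207 144  93  25 520] [244.263 152.344] [677.08   89.952  20.   ] ((253.0, 156.0), (92.0, 24.0), 0.0)
[315 162  15  14 110] [322.064 169.455] [ 622.464 -170.164   20.   ] ((322.0, 168.5), (13.0, 14.0), 90.0)
[212 182  14  13 121] [218.504 188.083] [556.564 173.831  20.   ] ((218.5, 188.0), (12.0, 13.0), 90.0)
[246 183  15  15 183] [253.    189.923] [551.518  59.224  20.   ] ((253.0, 190.0), (14.0, 14.0), 90.0)
[273 185  14  14 154] [279.325 191.526] [547.059 -28.148  20.   ] ((279.3243408203125, 191.55404663085938), (12.329923629760742, 12.165525436401367), 9.462322235107422)
[206 200   3   4   9] [206.889 201.111] [512.877 211.704  20.   ] ((207.0, 201.5), (3.0, 2.0), 90.0)
((251.52679443359375, 179.88967895507812), (90.09523010253906, 55.48273849487305), 5.52754020690918) [[204.016 203.163]
 [209.361 147.938]
 [299.037 156.616]
 [293.693 211.841]] [[506.531 222.787  10.   ]
 [692.919 208.432  10.   ]
 [666.442 -93.68   10.   ]
 [480.435 -76.897  10.   ]]
```

View pics/crop0.png

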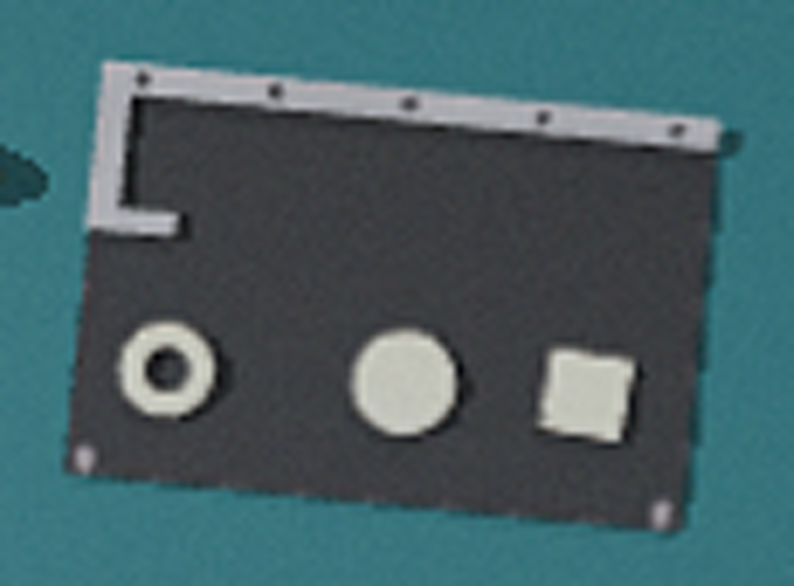

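Call:
jog_arm --increments '[{"rx": 0.13},{"rx": 0.13,"hand": 20},{"rx": 0.134,"hand": 20},{"y": -40,"z": -26},{"y": -46,"z": -30}]'

```text
schema error: expected keys rx, ry, rz, x, y, z, hand
```

Call:
jog_arm --increments '[{"y": -46,"z": -30},{"y": -46,"z": -30},{"y": -46,"z": -30},{"y": -46,"z": -30},{"y": -46,"z": -30}]'

```text
schema error: expected keys rx, ry, rz, x, y, z, hand
```

Call:
jog_arm --increments '[{"y": -46,"z": -30},{"y": -46,"z": -30},{"y": -46,"z": -30},{"y": -46,"z": -30},{"y": -46,"z": -30}]'

```text
schema error: expected keys rx, ry, rz, x, y, z, hand
```

Call:
jog_arm --increments '[{"y": -30,"z": -14},{"y": -20,"z": -8},{},{},{}]'

```text
schema error: expected keys rx, ry, rz, x, y, z, hand
```

Run:
```python
from h import *
import pickle
s=sense();im=capture('wrist')[:,:,::-1].copy();cv2.imwrite('pics/w1.png',im);pickle.dump(s,open('s1.pkl','wb'))
print(s['time_s'],s['eef_pos'],s['force'],s['grip_width'])
```

```text
0.1 [ 159.023 -500.088  230.791] [-0.366 -0.867  0.236] 0.9976753467408533
```

View pics/w1.png

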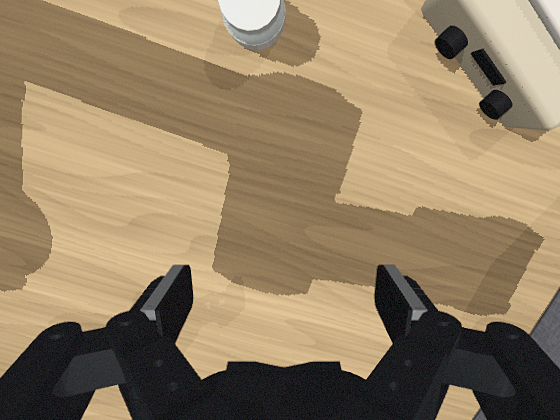

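The schema needs every key in each row, so nothing has moved. The picture shows only bare bench, with the jar at the top (252,15).

Call:
jog_arm --increments '[{"rx": 0.13,"ry": 0,"rz": 0,"x": 0,"y": 0,"z": 0,"hand": 20},{"rx": 0.13,"ry": 0,"rz": 0,"x": 0,"y": 0,"z": 0,"hand": 20},{"rx": 0.134,"ry": 0,"rz": 0,"x": 0,"y": 0,"z": 0,"hand": 20},{"rx": 0,"ry": 0,"rz": 0,"x": 0,"y": -40,"z": -26,"hand": 20},{"rx": 0,"ry": 0,"rz": 0,"x": 0,"y": -46,"z": -30,"hand": 20}]'

```text
time_s: 0.78
eef_pos: [222.6, -418.6, 230.9]
ee_rot: [0.031, -0.706, 0.031, 0.706]
force: [0.3, 0.1, -0.3]
grip_width: 0.233
```

Call:
jog_arm --increments '[{"rx": 0,"ry": 0,"rz": 0,"x": 0,"y": -46,"z": -30,"hand": 20},{"rx": 0,"ry": 0,"rz": 0,"x": 0,"y": -46,"z": -30,"hand": 20},{"rx": 0,"ry": 0,"rz": 0,"x": 0,"y": -46,"z": -30,"hand": 20},{"rx": 0,"ry": 0,"rz": 0,"x": 0,"y": -46,"z": -30,"hand": 20},{"rx": 0,"ry": 0,"rz": 0,"x": 0,"y": -46,"z": -30,"hand": 20}]'

```text
time_s: 1.4
eef_pos: [392.3, -201.7, 231.3]
ee_rot: [-0.031, 0.706, -0.031, -0.706]
force: [0.9, -0.4, -0.4]
grip_width: 0.236
```

Call:
jog_arm --increments '[{"rx": 0,"ry": 0,"rz": 0,"x": 0,"y": -46,"z": -30,"hand": 20},{"rx": 0,"ry": 0,"rz": 0,"x": 0,"y": -46,"z": -30,"hand": 20},{"rx": 0,"ry": 0,"rz": 0,"x": 0,"y": -46,"z": -30,"hand": 20},{"rx": 0,"ry": 0,"rz": 0,"x": 0,"y": -46,"z": -30,"hand": 20},{"rx": 0,"ry": 0,"rz": 0,"x": 0,"y": -46,"z": -30,"hand": 20}]'

```text
time_s: 2.02
eef_pos: [561.6, 14.6, 231.1]
ee_rot: [0.03, -0.706, 0.03, 0.707]
force: [-0.2, -0.8, 0.7]
grip_width: 0.229
```

Call:
jog_arm --increments '[{"rx": 0,"ry": 0,"rz": 0,"x": 0,"y": -36,"z": -24,"hand": 20},{"rx": 0,"ry": 0,"rz": 0,"x": 0,"y": -18,"z": -10,"hand": 20},{"rx": 0,"ry": 0,"rz": 0,"x": 0,"y": 0,"z": 0,"hand": 20},{"rx": 0,"ry": 0,"rz": 0,"x": 0,"y": 0,"z": 0,"hand": 20}]'

```text
time_s: 2.52
eef_pos: [598.9, 63.2, 231.2]
ee_rot: [0.031, -0.706, 0.031, 0.707]
force: [-0.7, 0.1, 0.6]
grip_width: 0.232
```

Run:
```python
from h import *
import pickle
s=sense();im=capture('wrist')[:,:,::-1].copy();cv2.imwrite('pics/w2.png',im);pickle.dump(s,open('s2.pkl','wb'))
print(s['time_s'],s['eef_pos'],s['force'],s['grip_width'])
```

```text
2.525 [598.873  63.182 231.176] [-0.728  0.066  0.579] 0.23208769509261265
```

View pics/w2.png

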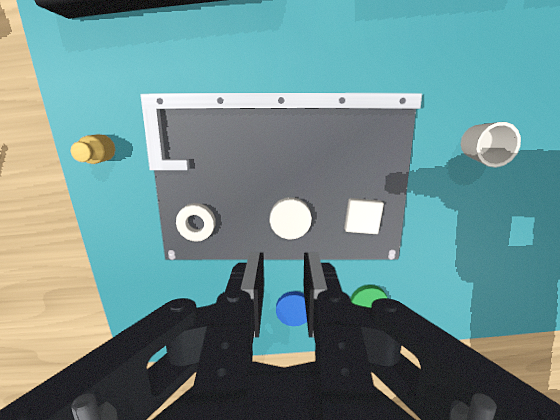

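The plate is square in the wrist view: rail strip from (142,95) to (422,108), stop and lip at left (150–193, 100–170), disc (291,218), ring (195,222), tile (364,217), and the plate's bottom corners at (166,258) and (400,258).

Run:
```python
from h import *
import pickle
s=pickle.load(open('s2.pkl','rb'));im=cv2.imread('pics/w2.png');C=cal('wrist',s)
g=im.min(2);hsv=cv2.cvtColor(im,cv2.COLOR_BGR2HSV)
m=((g>165)).astype(np.uint8);m[:80]=0;m[250:]=0;m[:,:125]=0;m[:,440:]=0
n,l,st,ce=cv2.connectedComponentsWithStats(m)
for i in range(1,n):
    if st[i,4]<100: continue
    print(st[i],ce[i],cast(ce[i],22,*C)[0])
    if st[i,4]>2000:
        k=l==i
# rail inner edge (lower) top at z=20 : per column
pts=[];tp=[]
for u in range(200,410,5):
    col=g[85:130,u].astype(float)
    d=np.diff(cv2.GaussianBlur(col.reshape(-1,1),(1,5),0).ravel())
    pts.append((u,85+np.argmin(d)+.5))
    tp.append(pts[-1])
P=cast(pts,20,*C)[:,:2];
def fit(P):
    vx,vy,x0,y0=cv2.fitLine(P.astype(np.float32),cv2.DIST_HUBER,0,.01,.01).ravel();return np.array([vx,vy]),np.array([x0,y0])
rd,r0=fit(P); rd=rd*np.sign(rd[1]);print('rail inner',rd,r0,'yaw',np.degrees(np.arctan2(-rd[0],rd[1])))
# stop inner edge
pts=[]
for v in range(118,154,3):
    row=g[v,145:180].astype(float);d=np.diff(cv2.GaussianBlur(row.reshape(1,-1),(5,1),0).ravel());pts.append((145+np.argmin(d)+.5,v))
S=cast(pts,20,*C)[:,:2];print(pts[::4])
n_=np.array([rd[1],-rd[0]]) # plate x
ys=S@rd;print('stop y along rd',ys)
rx=r0@n_; ry=np.median(ys)
# plate frame: x=p.n - rx +85 ; y=p.rd - ry+135
f=lambda p:(p[:2]@n_-rx+85,p[:2]@rd-ry+135)
for i in range(1,n):
    if 100<st[i,4]: print('plate',f(cast(ce[i],22,*C)[0]))
print('corners',[f(p) for p in cast([(166,258),(400,258)],10,*C)])
seat=r0+n_*(60-85) ; seat=seat+rd*(ry-25-seat@rd);print('seat',seat,'origin',n_*(rx-85)+rd*(ry-135))
print('tcp',f(s['eef_pos']))
# blue check fingertips
```

```text
[ 140   93  282   77 5224] [254.048 109.52 ] [678.242  87.602  22.   ]
[ 270  198   42   42 1316] [290.06  218.789] [551.542  59.072  22.   ]
[ 345  200   39   34 1103] [363.494 216.481] [546.886 -27.836  22.   ]
[176 205  38  36 830] [194.224 222.695] [556.468 173.297  22.   ]
rail inner [0.085 0.996] [675.646  32.332] yaw -4.87385
[(np.float64(156.5), 118), (np.float64(158.5), 130), (np.float64(159.5), 142)]
stop y along rd [251.828 251.086 251.447 251.811 251.065 251.431 251.8   251.051 251.423
 251.797 251.044 251.421]
plate (np.float64(82.89124569810303), np.float64(28.483548263770643))
plate (np.float64(-40.92677788305241), np.float64(-10.70832922221831))
plate (np.float64(-38.182212669658156), np.float64(-97.69747850564335))
plate (np.float64(-45.723917579872364), np.float64(103.52163922385631))
corners [(np.float64(-98.05062691756666), np.float64(147.72525751028962)), (np.float64(-98.47558637421838), np.float64(-152.2319965545385))]
seat [662.36  170.769] origin [593.231  66.265]
tcp (np.float64(5.883305015418955), np.float64(-2.5923438623454444))
```

Call:
jog_arm --increments '[{"rx": 0,"ry": 0,"rz": 0,"x": 0,"y": 4,"z": 47,"hand": 20},{"rx": 0,"ry": 0,"rz": 0,"x": 0,"y": 4,"z": 47,"hand": 20},{"rx": 0,"ry": 0,"rz": 0,"x": 50,"y": 0,"z": 0,"hand": 20},{"rx": 0,"ry": 0,"rz": 0,"x": 50,"y": 0,"z": 0,"hand": 20},{"rx": 0,"ry": 0,"rz": 0,"x": 40,"y": 0,"z": 0,"hand": 20}]'

```text
time_s: 3.2
eef_pos: [504.1, 63.2, 90.0]
ee_rot: [0.031, -0.706, 0.031, 0.707]
force: [-0.1, -0.4, 0.5]
grip_width: 0.237
```

Call:
jog_arm --increments '[{"rx": 0,"ry": 0,"rz": 0,"x": 30,"y": 0,"z": 0,"hand": 20},{"rx": 0,"ry": 0,"rz": 0,"x": 15,"y": 0,"z": 0,"hand": 20},{"rx": 0,"ry": 0,"rz": 0,"x": 0,"y": 0,"z": 0,"hand": 20},{"rx": 0,"ry": 0,"rz": 0,"x": 0,"y": 0,"z": 0,"hand": 20}]'

```text
time_s: 3.7
eef_pos: [505.6, 63.8, 47.5]
ee_rot: [-0.03, 0.707, -0.031, -0.706]
force: [0.6, 0.6, -0.1]
grip_width: 0.237
```

Run:
```python
from h import *
s=sense();im=capture('wrist')[:,:,::-1].copy();cv2.imwrite('pics/w3.png',im)
im=capture('side')[:,:,::-1].copy();cv2.imwrite('pics/s3.png',cv2.resize(im[120:340,120:400],None,fx=2.7,fy=2.7))
print(s['time_s'],s['eef_pos'],s['force'],s['grip_width'])
```

```text
3.7 [505.616  63.767  47.515] [ 0.589  0.557 -0.114] 0.23689893050187646
```

View pics/w3.png

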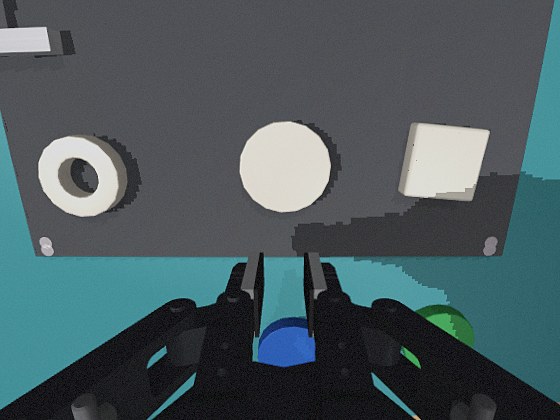

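View pics/s3.png

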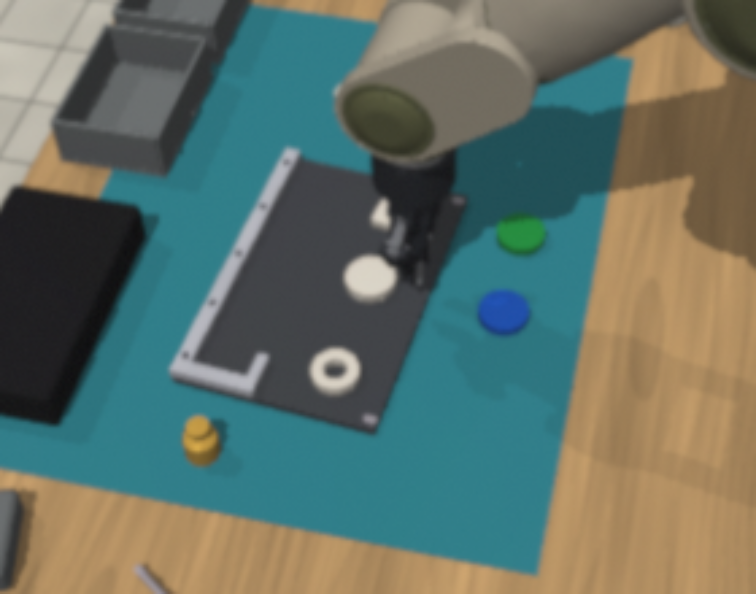

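The fingers straddle the disc's centreline (disc (285,167), finger gap at about 285) and stand behind it. I descend to about z=13.

Call:
jog_arm --increments '[{"rx": 0,"ry": 0,"rz": 0,"x": 18,"y": 0,"z": 0,"hand": 20},{"rx": 0,"ry": 0,"rz": 0,"x": 11,"y": 0,"z": 0,"hand": 20},{"rx": 0,"ry": 0,"rz": 0,"x": 5,"y": 0,"z": 0,"hand": 20},{"rx": 0,"ry": 0,"rz": 0,"x": 0,"y": 0,"z": 0,"hand": 20},{"rx": 0,"ry": 0,"rz": 0,"x": 0,"y": 0,"z": 0,"hand": 20}]'

```text
time_s: 4.42
eef_pos: [505.2, 64.0, 12.7]
ee_rot: [-0.03, 0.707, -0.03, -0.706]
force: [0.1, -0.5, 0.6]
grip_width: 0.233
```

Run:
```python
from h import *
s=sense();im=capture('wrist')[:,:,::-1].copy();cv2.imwrite('pics/w4.png',im)
im=capture('side')[:,:,::-1].copy();cv2.imwrite('pics/s4.png',cv2.resize(im[170:260,220:340],None,fx=6,fy=6))
print(s['time_s'],s['eef_pos'],s['force'],s['grip_width'])
```

```text
4.425 [505.201  63.981  12.721] [ 0.095 -0.542  0.56 ] 0.23341564804236298
```

View pics/w4.png

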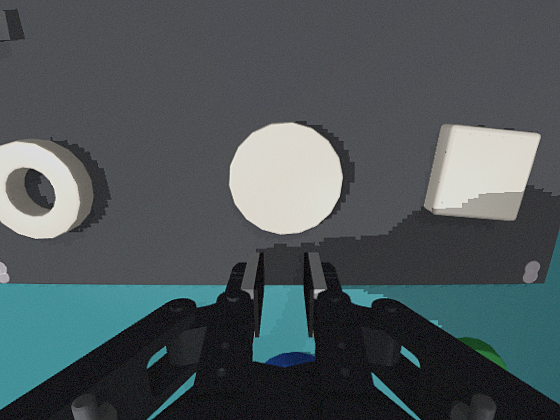

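View pics/s4.png

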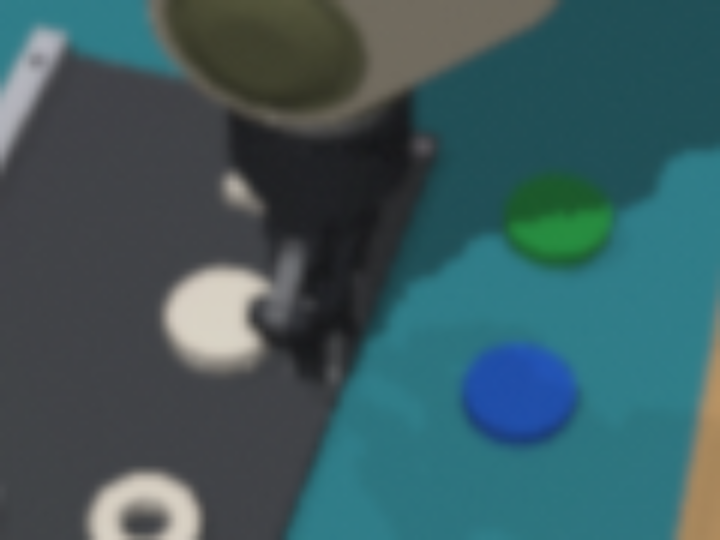

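Call:
jog_arm --increments '[{"rx": 0,"ry": 0,"rz": 0,"x": 0,"y": 0,"z": -4,"hand": 20},{"rx": 0,"ry": 0,"rz": 0,"x": 0,"y": 0,"z": -4,"hand": 20},{"rx": 0,"ry": 0,"rz": 0,"x": 0,"y": 0,"z": -4,"hand": 20},{"rx": 0,"ry": 0,"rz": 0,"x": 0,"y": 0,"z": -4,"hand": 20},{"rx": 0,"ry": 0,"rz": 0,"x": 0,"y": 0,"z": -4,"hand": 20}]'

```text
time_s: 5.15
eef_pos: [525.0, 62.3, 12.2]
ee_rot: [0.03, -0.706, 0.03, 0.707]
force: [-0.7, 0.3, -0.0]
grip_width: 0.233
```

Call:
jog_arm --increments '[{"rx": 0,"ry": 0,"rz": 0,"x": 0,"y": 0,"z": -4,"hand": 20},{"rx": 0,"ry": 0,"rz": 0,"x": 0,"y": 0,"z": -4,"hand": 20},{"rx": 0,"ry": 0,"rz": 0,"x": 0,"y": 0,"z": -4,"hand": 20},{"rx": 0,"ry": 0,"rz": 0,"x": 0,"y": 0,"z": -4,"hand": 20},{"rx": 0,"ry": 0,"rz": 0,"x": 0,"y": 0,"z": -4,"hand": 20}]'

```text
time_s: 5.78
eef_pos: [545.0, 60.5, 12.3]
ee_rot: [0.031, -0.706, 0.03, 0.706]
force: [-0.3, 0.1, -0.2]
grip_width: 0.236
```

Run:
```python
from h import *
s=sense();im=capture('wrist')[:,:,::-1].copy();cv2.imwrite('pics/w5.png',im)
print(s['time_s'],s['eef_pos'],s['force'],s['grip_width'])
```

```text
5.775 [545.02   60.52   12.278] [-0.347  0.078 -0.191] 0.23575484124184587
```

View pics/w5.png

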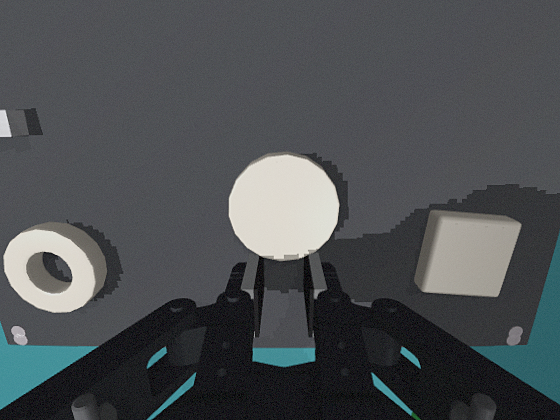

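The disc (284,207) is nested on the two fingertips and moving straight. The ring and tile are well clear of the fingers.

Run:
```python
from h import *
s=sense();im=cv2.imread('pics/w5.png');C=cal('wrist',s)
for p in cast([(284,207),(284,153),(229,207),(339,207)],22,*C): print(p, p-s['eef_pos'])
```

```text
[579.487  57.067  22.   ] [34.006 -3.372  9.641]
[603.213  55.038  22.   ] [57.732 -5.401  9.641]
[581.586  81.423  22.   ] [36.105 20.984  9.641]
[577.389  32.709  22.   ] [ 31.909 -27.73    9.641]
```

Call:
jog_arm --increments '[{"rx": 0,"ry": 0,"rz": 0,"x": 0,"y": 0,"z": -4,"hand": 20},{"rx": 0,"ry": 0,"rz": 0,"x": 0,"y": 0,"z": -4,"hand": 20},{"rx": 0,"ry": 0,"rz": 0,"x": 0,"y": 0,"z": -4,"hand": 20},{"rx": 0,"ry": 0,"rz": 0,"x": 0,"y": 0,"z": -4,"hand": 20},{"rx": 0,"ry": 0,"rz": 0,"x": 0,"y": 0,"z": -4,"hand": 20}]'

```text
time_s: 6.45
eef_pos: [565.0, 58.8, 12.3]
ee_rot: [0.03, -0.706, 0.03, 0.706]
force: [-0.8, -0.3, 0.5]
grip_width: 0.235
```

Call:
jog_arm --increments '[{"rx": 0,"ry": 0,"rz": 0,"x": 0,"y": 0,"z": -4,"hand": 20},{"rx": 0,"ry": 0,"rz": 0,"x": 0,"y": 0,"z": -4,"hand": 20},{"rx": 0,"ry": 0,"rz": 0,"x": 0,"y": 0,"z": -4,"hand": 20},{"rx": 0,"ry": 0,"rz": 0,"x": 0,"y": 0,"z": -4,"hand": 20},{"rx": 0,"ry": 0,"rz": 0,"x": 0,"y": 0,"z": -4,"hand": 20}]'

```text
time_s: 7.08
eef_pos: [584.9, 57.1, 12.3]
ee_rot: [0.03, -0.706, 0.03, 0.706]
force: [-0.6, -1.1, 0.4]
grip_width: 0.238
```

Call:
jog_arm --increments '[{"rx": 0,"ry": 0,"rz": 0,"x": 0,"y": 0,"z": -4,"hand": 20},{"rx": 0,"ry": 0,"rz": 0,"x": 0,"y": 0,"z": -4,"hand": 20},{"rx": 0,"ry": 0,"rz": 0,"x": 0,"y": 0,"z": -4,"hand": 20},{"rx": 0,"ry": 0,"rz": 0,"x": 0,"y": 0,"z": -4,"hand": 20},{"rx": 0,"ry": 0,"rz": 0,"x": 0,"y": 0,"z": -4,"hand": 20}]'

```text
time_s: 7.7
eef_pos: [604.8, 55.3, 12.3]
ee_rot: [0.03, -0.706, 0.03, 0.706]
force: [0.1, -0.1, 0.3]
grip_width: 0.233
```

Run:
```python
from h import *
s=sense();im=capture('wrist')[:,:,::-1].copy();cv2.imwrite('pics/w6.png',im)
print(s['time_s'],s['eef_pos'],s['force'],s['grip_width'])
```

```text
7.7 [604.784  55.339  12.261] [ 0.058 -0.085  0.291] 0.2331950757228007
```

View pics/w6.png

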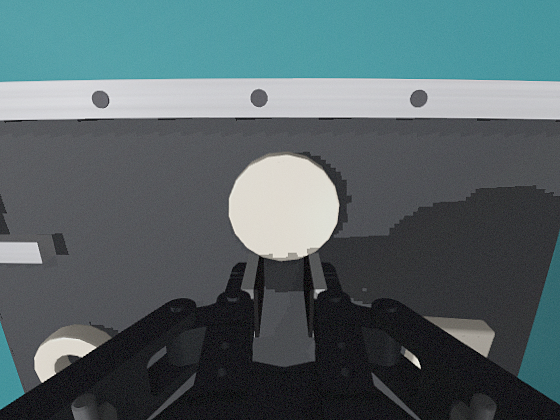

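Run:
```python
from h import *
s=sense();C=cal('wrist',s)
a=cast([(284,153)],21.5,*C)[0];b=cast([(284,118.5)],20,*C)[0];print(a,b,b-a)
```

```text
[662.912  49.847  21.5  ] [676.936  48.644  20.   ] [14.024 -1.203 -1.5  ]
```

Call:
jog_arm --increments '[{"rx": 0,"ry": 0,"rz": 0,"x": 0,"y": 0,"z": -3,"hand": 20},{"rx": 0,"ry": 0,"rz": 0,"x": 0,"y": 0,"z": -3,"hand": 20},{"rx": 0,"ry": 0,"rz": 0,"x": 0,"y": 0,"z": -3,"hand": 20},{"rx": 0,"ry": 0,"rz": 0,"x": 0,"y": 0,"z": -1,"hand": 20},{"rx": 0,"ry": 0,"rz": 0,"x": 0,"y": 0,"z": 0,"hand": 20}]'

```text
time_s: 8.38
eef_pos: [614.6, 54.5, 12.3]
ee_rot: [-0.03, 0.707, -0.03, -0.706]
force: [0.3, -0.7, 0.7]
grip_width: 0.234
```

Call:
jog_arm --increments '[{"rx": 0,"ry": 0,"rz": 0,"x": 0,"y": 0,"z": -1,"hand": 20},{"rx": 0,"ry": 0,"rz": 0,"x": 0,"y": 0,"z": -0.5,"hand": 20}]'

```text
time_s: 8.62
eef_pos: [616.0, 54.4, 12.3]
ee_rot: [0.03, -0.706, 0.03, 0.706]
force: [-0.0, -0.2, -0.5]
grip_width: 0.232
```

Call:
jog_arm --increments '[{"rx": 0,"ry": 0,"rz": 0,"x": 0,"y": 0,"z": -0.5,"hand": 20},{"rx": 0,"ry": 0,"rz": 0,"x": 0,"y": 0,"z": 0,"hand": 20}]'

```text
time_s: 8.88
eef_pos: [616.5, 54.3, 12.3]
ee_rot: [-0.03, 0.706, -0.03, -0.706]
force: [-0.2, 0.7, -0.1]
grip_width: 0.233
```

Run:
```python
from h import *
s=sense();im=capture('wrist')[:,:,::-1].copy();cv2.imwrite('pics/w7.png',im)
print(s['time_s'],s['eef_pos'],s['force'],s['grip_width'])
```

```text
8.875 [616.542  54.344  12.314] [-0.213  0.692 -0.136] 0.23275699565994223
```

View pics/w7.png

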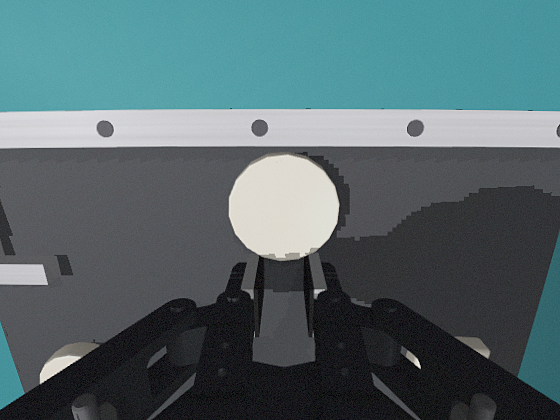

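The disc edge (row 153) is about 2 mm short of the rail edge (row 148). I creep in, watching the force.

Call:
jog_arm --increments '[{"rx": 0,"ry": 0,"rz": 0,"x": 0,"y": 0,"z": -0.5,"hand": 20},{"rx": 0,"ry": 0,"rz": 0,"x": 0,"y": 0,"z": -0.5,"hand": 20}]'

```text
time_s: 9.18
eef_pos: [617.5, 54.2, 12.3]
ee_rot: [0.03, -0.706, 0.03, 0.706]
force: [-0.4, 0.3, -0.2]
grip_width: 0.236
```

Call:
jog_arm --increments '[{"rx": 0,"ry": 0,"rz": 0,"x": 0,"y": 0,"z": -0.5,"hand": 20},{"rx": 0,"ry": 0,"rz": 0,"x": 0,"y": 0,"z": 0,"hand": 20}]'

```text
time_s: 9.43
eef_pos: [618.0, 54.2, 12.3]
ee_rot: [-0.03, 0.706, -0.03, -0.706]
force: [0.2, 0.7, -0.5]
grip_width: 0.235
```

Call:
jog_arm --increments '[{"rx": 0,"ry": 0,"rz": 0,"x": 0,"y": 0,"z": -0.5,"hand": 20},{"rx": 0,"ry": 0,"rz": 0,"x": 0,"y": 0,"z": 0,"hand": 20}]'

```text
time_s: 9.68
eef_pos: [618.5, 54.2, 12.3]
ee_rot: [-0.03, 0.706, -0.03, -0.706]
force: [-0.4, 0.3, -0.1]
grip_width: 0.236
```

Call:
jog_arm --increments '[{"rx": 0,"ry": 0,"rz": 0,"x": 0,"y": 0,"z": -0.5,"hand": 20},{"rx": 0,"ry": 0,"rz": 0,"x": 0,"y": 0,"z": 0,"hand": 20}]'

```text
time_s: 9.93
eef_pos: [619.0, 54.1, 12.3]
ee_rot: [-0.03, 0.706, -0.03, -0.706]
force: [-0.5, -0.3, -0.2]
grip_width: 0.232
```

Call:
jog_arm --increments '[{"rx": 0,"ry": 0,"rz": 0,"x": 0,"y": 0,"z": -0.5,"hand": 20},{"rx": 0,"ry": 0,"rz": 0,"x": 0,"y": 0,"z": 0,"hand": 20}]'

```text
time_s: 10.18
eef_pos: [619.5, 54.1, 12.3]
ee_rot: [-0.03, 0.706, -0.03, -0.706]
force: [-0.3, 0.1, -0.4]
grip_width: 0.235
```

Run:
```python
from h import *
s=sense();im=capture('wrist')[:,:,::-1].copy();cv2.imwrite('pics/w8.png',cv2.resize(im[100:280,180:400],None,fx=3,fy=3))
print(s['time_s'],s['eef_pos'],s['force'],s['grip_width'])
```

```text
10.175 [619.534  54.074  12.298] [-0.269  0.084 -0.393] 0.23466134594105093
```

View pics/w8.png

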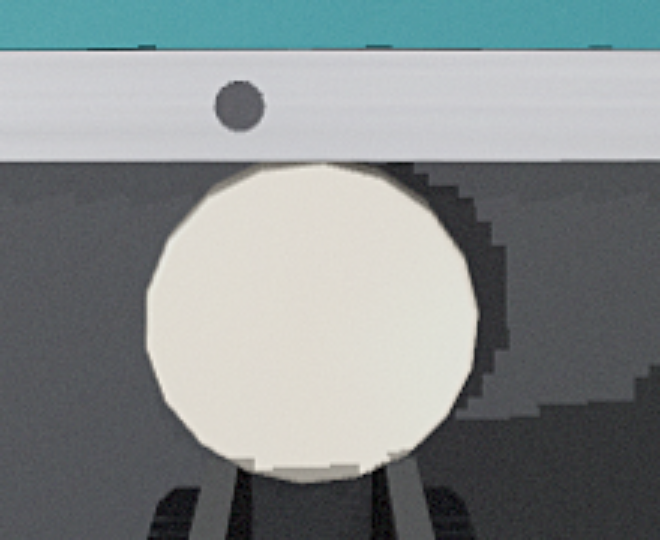

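Call:
jog_arm --increments '[{"rx": 0,"ry": 0,"rz": 0,"x": 0,"y": 0,"z": -0.5,"hand": 20},{"rx": 0,"ry": 0,"rz": 0,"x": 0,"y": 0,"z": 0,"hand": 20}]'

```text
time_s: 10.48
eef_pos: [619.8, 54.1, 12.2]
ee_rot: [0.03, -0.706, 0.03, 0.707]
force: [-1.5, 0.6, 0.7]
grip_width: 0.237
```

Call:
jog_arm --increments '[{"rx": 0,"ry": 0,"rz": 0,"x": 0,"y": 0,"z": -0.5,"hand": 20},{"rx": 0,"ry": 0,"rz": 0,"x": 0,"y": 0,"z": 0,"hand": 20}]'

```text
time_s: 10.72
eef_pos: [620.0, 54.1, 12.2]
ee_rot: [0.03, -0.706, 0.03, 0.707]
force: [-3.7, 0.5, 1.5]
grip_width: 0.234
```

Rail contact is felt: −3.7 N in x, and the disc is at plate y ≈ −10, well short of the pocket. I back off, lift, and turn for the slide along the rail.

Call:
jog_arm --increments '[{"rx": 0,"ry": 0,"rz": 0,"x": 0,"y": 0,"z": 4,"hand": 20},{"rx": 0,"ry": 0,"rz": 0,"x": 0,"y": 0,"z": 16,"hand": 20},{"rx": 0,"ry": 0,"rz": 0,"x": -25,"y": 0,"z": 0,"hand": 20},{"rx": 0,"ry": 0,"rz": 0,"x": -35,"y": 0,"z": 0,"hand": 20},{"rx": 0,"ry": 0,"rz": 0,"x": 0,"y": 0,"z": 0,"hand": 0}]'

```text
time_s: 11.35
eef_pos: [602.3, 55.6, 75.1]
ee_rot: [-0.03, 0.709, -0.031, -0.704]
force: [-0.7, 1.0, -0.4]
grip_width: 0.033
```

Call:
jog_arm --increments '[{"rx": 0,"ry": 0,"rz": 0,"x": 0,"y": 23,"z": -19,"hand": 0},{"rx": 0,"ry": 0,"rz": 0,"x": 0,"y": 22,"z": -19,"hand": 0},{"rx": -0.17,"ry": 0,"rz": 0,"x": 0,"y": 0,"z": 0,"hand": 0},{"rx": -0.17,"ry": 0,"rz": 0,"x": 0,"y": 0,"z": 0,"hand": 0},{"rx": -0.17,"ry": 0,"rz": 0,"x": 0,"y": 0,"z": 0,"hand": 0}]'

```text
time_s: 11.98
eef_pos: [634.4, 7.5, 71.3]
ee_rot: [-0.15, -0.691, -0.151, 0.691]
force: [0.2, 0.6, 1.0]
grip_width: -0.002
```

Call:
jog_arm --increments '[{"rx": -0.17,"ry": 0,"rz": 0,"x": 0,"y": 0,"z": 0,"hand": 0},{"rx": -0.18,"ry": 0,"rz": 0,"x": 0,"y": 0,"z": 0,"hand": 0},{"rx": -0.18,"ry": 0,"rz": 0,"x": 0,"y": 0,"z": 0,"hand": 0},{"rx": -0.18,"ry": 0,"rz": 0,"x": 0,"y": 0,"z": 0,"hand": 0},{"rx": 0,"ry": 0,"rz": 0,"x": 0,"y": 0,"z": 0,"hand": 0}]'

```text
time_s: 12.6
eef_pos: [634.4, 7.6, 71.5]
ee_rot: [-0.379, -0.597, -0.379, 0.597]
force: [0.9, -0.1, 0.4]
grip_width: 0.001
```

```bash
cat >> h.py <<'E'
rd=np.array([.085,.9964]);n_=np.array([.9964,-.085]);O=np.array([594.7,66.3])
f=lambda p:np.array([(p[:2]-O)@n_,(p[:2]-O)@rd])
E
python3 - <<'E'
from h import *
s=sense();im=capture('wrist')[:,:,::-1].copy();cv2.imwrite('pics/w9.png',im);im=capture('top')[:,:,::-1].copy();cv2.imwrite('pics/t9.png',im)
print(s['time_s'],s['eef_pos'],s['ee_rot'],s['joints'],s['grip_width'],f(s['eef_pos']))
E
```

```text
12.6 [634.374   7.623  71.513] [-0.379 -0.597 -0.379  0.597] [-0.172  0.703  1.322  0.     1.117  0.266] 0.0014529702766237422 [ 44.519 -55.094]
```

View pics/w9.png

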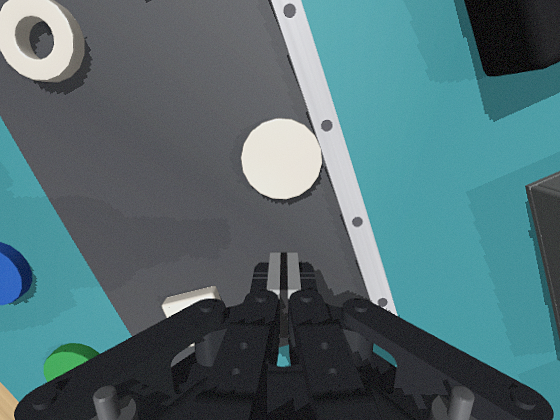

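The disc (281,159) is still touching the rail, and the shut fingertips (284,265) are lined up behind it. The tile is well to the side.

Run:
```python
from h import *
s=sense();im=cv2.imread('pics/w9.png');C=cal('wrist',s)
m=(im.min(2)>185).astype(np.uint8);m[:, :230]=0;m[:110]=0;m[210:]=0
m[:,323:]=0
k=cv2.morphologyEx(m,cv2.MORPH_OPEN,np.ones((15,15)))
M=cv2.moments(k,True);c=(M['m10']/M['m00'],M['m01']/M['m00']);p=cast(c,22,*C)[0]
d=f(p)-f(s['eef_pos']);u=np.array([.342,.94]);v=np.array([.94,-.342]);print(c,p,f(p),d@u,d@v)
```

```text
(281.1885920867644, 158.24121309499898) [652.895  51.872  22.   ] [59.211 -9.43 ] 47.93715729397695 -1.8667131500214476
```

Call:
jog_arm --increments '[{"rx": 0,"ry": 0,"rz": 0,"x": 24,"y": 0,"z": 0,"hand": 0},{"rx": 0,"ry": 0,"rz": 0,"x": 20,"y": 0,"z": 0,"hand": 0},{"rx": 0,"ry": 0,"rz": 0,"x": 10,"y": 0,"z": 0,"hand": 0},{"rx": 0,"ry": 0,"rz": 0,"x": 4,"y": 0,"z": 0,"hand": 0},{"rx": 0,"ry": 0,"rz": 0,"x": 0,"y": 0,"z": 0,"hand": 0}]'

```text
time_s: 13.32
eef_pos: [634.8, 7.6, 14.6]
ee_rot: [0.38, 0.597, 0.38, -0.596]
force: [0.6, -0.2, 0.4]
grip_width: -0.001
```

Run:
```python
from h import *
s=sense();im=capture('wrist')[:,:,::-1].copy();cv2.imwrite('pics/w10.png',im)
print(s['time_s'],s['eef_pos'],s['force'],f(s['eef_pos']))
```

```text
13.325 [634.767   7.574  14.559] [ 0.569 -0.207  0.376] [ 44.915 -55.109]
```

View pics/w10.png

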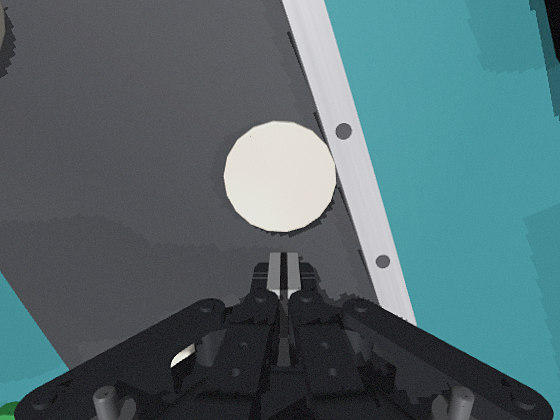

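Call:
jog_arm --increments '[{"rx": 0,"ry": 0,"rz": 0,"x": 1,"y": 0,"z": -4,"hand": 0},{"rx": 0,"ry": 0,"rz": 0,"x": 0,"y": 0,"z": -4,"hand": 0},{"rx": 0,"ry": 0,"rz": 0,"x": 0,"y": 0,"z": -2,"hand": 0},{"rx": 0,"ry": 0,"rz": 0,"x": 0,"y": 0,"z": 0,"hand": 0}]'

```text
time_s: 13.88
eef_pos: [638.8, 16.9, 13.3]
ee_rot: [0.38, 0.596, 0.38, -0.596]
force: [-0.2, -0.2, -0.6]
grip_width: -0.001
```

Call:
jog_arm --increments '[{"rx": 0,"ry": 0,"rz": 0,"x": 0,"y": -1,"z": -2.8,"hand": 0},{"rx": 0,"ry": 0,"rz": 0,"x": 0,"y": -1,"z": -2.8,"hand": 0},{"rx": 0,"ry": 0,"rz": 0,"x": 0,"y": -1,"z": -2.8,"hand": 0},{"rx": 0,"ry": 0,"rz": 0,"x": 0,"y": -1,"z": -2.8,"hand": 0},{"rx": 0,"ry": 0,"rz": 0,"x": 0,"y": -1,"z": -2.8,"hand": 0}]'

```text
time_s: 14.5
eef_pos: [640.0, 31.6, 13.3]
ee_rot: [-0.38, -0.596, -0.38, 0.597]
force: [-2.1, -1.5, 1.3]
grip_width: 0.005
```

Run:
```python
from h import *
s=sense();im=capture('wrist')[:,:,::-1].copy();cv2.imwrite('pics/w11.png',im)
print(s['time_s'],s['eef_pos'],s['force'],f(s['eef_pos']))
```

```text
14.5 [640.049  31.599  13.273] [-2.087 -1.475  1.261] [ 48.135 -30.721]
```

View pics/w11.png

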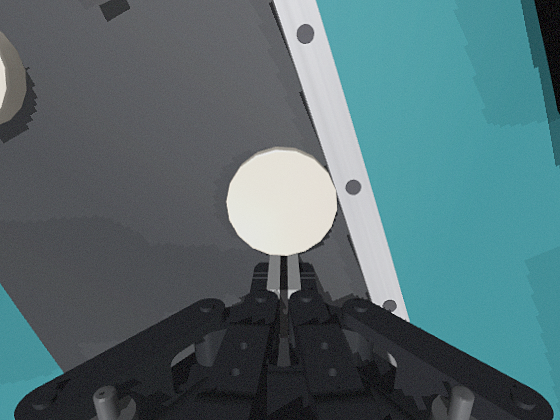

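The fingertips now push the disc (282,201), which stays on the rail. I keep sliding it along plate +y.

Call:
jog_arm --increments '[{"rx": 0,"ry": 0,"rz": 0,"x": 0,"y": -1.4,"z": -3.8,"hand": 0},{"rx": 0,"ry": 0,"rz": 0,"x": 0,"y": -1.4,"z": -3.8,"hand": 0},{"rx": 0,"ry": 0,"rz": 0,"x": 0,"y": -1.4,"z": -3.8,"hand": 0},{"rx": 0,"ry": 0,"rz": 0,"x": 0,"y": -1.4,"z": -3.8,"hand": 0},{"rx": 0,"ry": 0,"rz": 0,"x": 0,"y": -1.4,"z": -3.8,"hand": 0}]'

```text
time_s: 15.18
eef_pos: [641.9, 52.0, 13.3]
ee_rot: [0.38, 0.597, 0.38, -0.596]
force: [-0.9, -0.1, -0.4]
grip_width: 0.003
```

Call:
jog_arm --increments '[{"rx": 0,"ry": 0,"rz": 0,"x": 0,"y": -1.4,"z": -3.8,"hand": 0},{"rx": 0,"ry": 0,"rz": 0,"x": 0,"y": -1.4,"z": -3.8,"hand": 0},{"rx": 0,"ry": 0,"rz": 0,"x": 0,"y": -1.4,"z": -3.8,"hand": 0},{"rx": 0,"ry": 0,"rz": 0,"x": 0,"y": -1.4,"z": -3.8,"hand": 0},{"rx": 0,"ry": 0,"rz": 0,"x": 0,"y": -1.4,"z": -3.8,"hand": 0}]'

```text
time_s: 15.8
eef_pos: [643.6, 72.1, 13.3]
ee_rot: [0.38, 0.597, 0.38, -0.596]
force: [-1.6, -0.9, -0.0]
grip_width: 0.004
```

Run:
```python
from h import *
s=sense();im=capture('wrist')[:,:,::-1].copy();cv2.imwrite('pics/w12.png',im)
print(s['time_s'],s['eef_pos'],s['force'],f(s['eef_pos']))
```

```text
15.8 [643.625  72.101  13.306] [-1.643 -0.852 -0.015] [48.256  9.938]
```

View pics/w12.png

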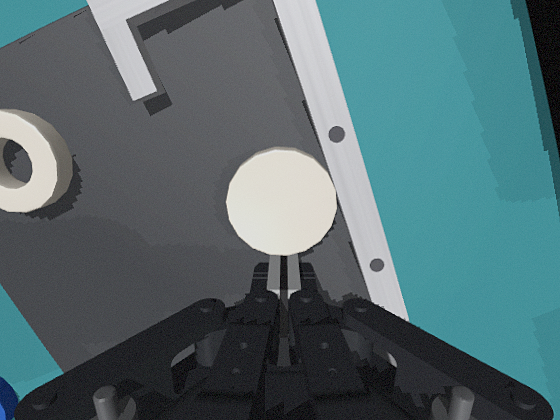

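The disc (282,200) is still on the rail. The pocket mouth is ahead and the ring is clear.

Call:
jog_arm --increments '[{"rx": 0,"ry": 0,"rz": 0,"x": 0,"y": -1.4,"z": -3.8,"hand": 0},{"rx": 0,"ry": 0,"rz": 0,"x": 0,"y": -1.4,"z": -3.8,"hand": 0},{"rx": 0,"ry": 0,"rz": 0,"x": 0,"y": -1.4,"z": -3.8,"hand": 0},{"rx": 0,"ry": 0,"rz": 0,"x": 0,"y": -1.4,"z": -3.8,"hand": 0},{"rx": 0,"ry": 0,"rz": 0,"x": 0,"y": -1.4,"z": -3.8,"hand": 0}]'

```text
time_s: 16.48
eef_pos: [645.3, 92.3, 13.3]
ee_rot: [0.38, 0.596, 0.38, -0.596]
force: [-1.5, -2.4, 0.6]
grip_width: -0.002
```

Call:
jog_arm --increments '[{"rx": 0,"ry": 0,"rz": 0,"x": 0,"y": -1.4,"z": -3.8,"hand": 0},{"rx": 0,"ry": 0,"rz": 0,"x": 0,"y": -1.4,"z": -3.8,"hand": 0},{"rx": 0,"ry": 0,"rz": 0,"x": 0,"y": -1.4,"z": -3.8,"hand": 0},{"rx": 0,"ry": 0,"rz": 0,"x": 0,"y": -1.4,"z": -3.8,"hand": 0},{"rx": 0,"ry": 0,"rz": 0,"x": 0,"y": -1.4,"z": -3.8,"hand": 0}]'

```text
time_s: 17.1
eef_pos: [647.0, 112.4, 13.3]
ee_rot: [-0.38, -0.596, -0.38, 0.597]
force: [-1.7, -0.4, 0.8]
grip_width: 0.001
```

Run:
```python
from h import *
s=sense();im=capture('wrist')[:,:,::-1].copy();cv2.imwrite('pics/w13.png',im)
print(s['time_s'],s['eef_pos'],s['force'],f(s['eef_pos']))
```

```text
17.1 [646.966 112.442  13.268] [-1.747 -0.364  0.792] [48.156 50.418]
```

View pics/w13.png

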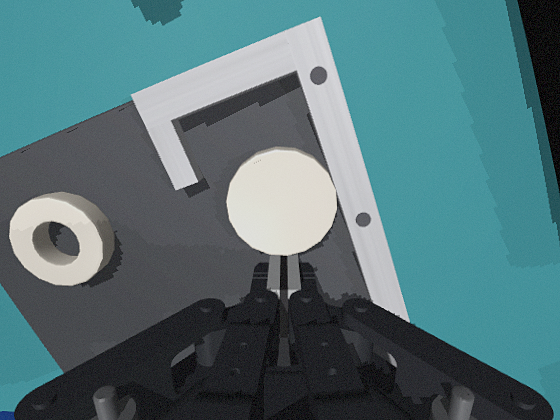

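The disc (282,200) is at the pocket mouth and on the rail, about 26 mm from the stop.

Call:
jog_arm --increments '[{"rx": 0,"ry": 0,"rz": 0,"x": 0,"y": -1.4,"z": -3.8,"hand": 0},{"rx": 0,"ry": 0,"rz": 0,"x": 0,"y": -1.4,"z": -3.8,"hand": 0},{"rx": 0,"ry": 0,"rz": 0,"x": 0,"y": -1.4,"z": -3.8,"hand": 0},{"rx": 0,"ry": 0,"rz": 0,"x": 0,"y": -1.4,"z": -3.8,"hand": 0},{"rx": 0,"ry": 0,"rz": 0,"x": 0,"y": -0.7,"z": -1.9,"hand": 0}]'

```text
time_s: 17.77
eef_pos: [648.5, 130.7, 13.3]
ee_rot: [0.38, 0.596, 0.38, -0.596]
force: [-0.6, -1.2, 0.8]
grip_width: -0.005
```

Call:
jog_arm --increments '[{"rx": 0,"ry": 0,"rz": 0,"x": 0,"y": -0.7,"z": -1.9,"hand": 0},{"rx": 0,"ry": 0,"rz": 0,"x": 0,"y": -0.35,"z": -0.95,"hand": 0},{"rx": 0,"ry": 0,"rz": 0,"x": 0,"y": 0,"z": 0,"hand": 0}]'

```text
time_s: 18.15
eef_pos: [648.8, 133.4, 13.3]
ee_rot: [0.38, 0.597, 0.38, -0.596]
force: [-1.0, 0.5, -0.2]
grip_width: 0.001
```

Run:
```python
from h import *
s=sense();im=capture('wrist')[:,:,::-1].copy();cv2.imwrite('pics/w14.png',im)
print(s['time_s'],s['eef_pos'],s['force'],f(s['eef_pos']))
```

```text
18.15 [648.781 133.446  13.309] [-0.998  0.541 -0.191] [48.179 71.501]
```

View pics/w14.png

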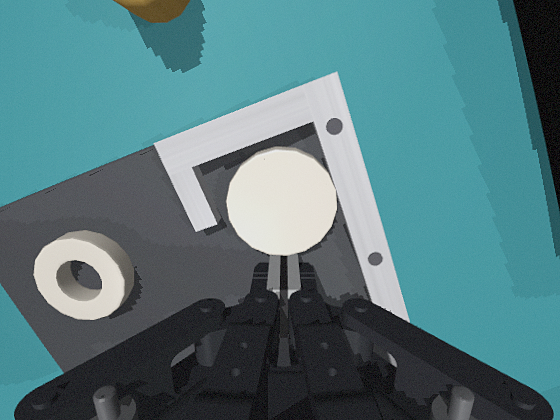

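The disc is inside the pocket with a few millimetres left to the stop (its edge at about (265,150), stop edge (262,143)). I creep on.

Call:
jog_arm --increments '[{"rx": 0,"ry": 0,"rz": 0,"x": 0,"y": -0.35,"z": -0.95,"hand": 0},{"rx": 0,"ry": 0,"rz": 0,"x": 0,"y": -0.35,"z": -0.95,"hand": 0},{"rx": 0,"ry": 0,"rz": 0,"x": 0,"y": -0.17,"z": -0.47,"hand": 0}]'

```text
time_s: 18.58
eef_pos: [649.0, 135.9, 13.3]
ee_rot: [-0.38, -0.596, -0.38, 0.596]
force: [-1.8, -1.1, 0.3]
grip_width: -0.001
```

Call:
jog_arm --increments '[{"rx": 0,"ry": 0,"rz": 0,"x": 0,"y": -0.17,"z": -0.47,"hand": 0},{"rx": 0,"ry": 0,"rz": 0,"x": 0,"y": -0.17,"z": -0.47,"hand": 0}]'

```text
time_s: 18.82
eef_pos: [649.1, 136.9, 13.3]
ee_rot: [-0.38, -0.596, -0.38, 0.597]
force: [-0.7, -0.6, 0.5]
grip_width: -0.001
```

Call:
jog_arm --increments '[{"rx": 0,"ry": 0,"rz": 0,"x": 0,"y": -0.17,"z": -0.47,"hand": 0},{"rx": 0,"ry": 0,"rz": 0,"x": 0,"y": 0,"z": 0,"hand": 0}]'

```text
time_s: 19.08
eef_pos: [649.1, 137.5, 13.3]
ee_rot: [0.38, 0.597, 0.38, -0.596]
force: [-0.3, 0.4, 0.4]
grip_width: -0.001
```

Call:
jog_arm --increments '[{"rx": 0,"ry": 0,"rz": 0,"x": 0,"y": -0.17,"z": -0.47,"hand": 0},{"rx": 0,"ry": 0,"rz": 0,"x": 0,"y": 0,"z": 0,"hand": 0}]'

```text
time_s: 19.32
eef_pos: [649.1, 137.9, 13.3]
ee_rot: [-0.38, -0.596, -0.38, 0.597]
force: [-1.7, -1.3, 0.7]
grip_width: 0.001
```

Call:
jog_arm --increments '[{"rx": 0,"ry": 0,"rz": 0,"x": 0,"y": -0.17,"z": -0.47,"hand": 0},{"rx": 0,"ry": 0,"rz": 0,"x": 0,"y": 0,"z": 0,"hand": 0}]'

```text
time_s: 19.58
eef_pos: [649.1, 138.0, 13.3]
ee_rot: [-0.38, -0.596, -0.38, 0.597]
force: [-1.1, -3.6, 0.1]
grip_width: 0.002
```

Call:
jog_arm --increments '[{"rx": 0,"ry": 0,"rz": 0,"x": 0,"y": -0.17,"z": -0.47,"hand": 0},{"rx": 0,"ry": 0,"rz": 0,"x": 0,"y": 0,"z": 0,"hand": 0}]'

```text
time_s: 19.82
eef_pos: [649.2, 138.1, 13.3]
ee_rot: [-0.38, -0.596, -0.379, 0.597]
force: [-2.7, -6.6, 2.4]
grip_width: 0.003
```

Run:
```python
from h import *
s=sense();im=capture('wrist')[:,:,::-1].copy();cv2.imwrite('pics/w15.png',cv2.resize(im[80:280,150:420],None,fx=2.9,fy=2.9))
print(s['time_s'],s['eef_pos'],s['force'],f(s['eef_pos']))
```

```text
19.825 [649.156 138.11   13.26 ] [-2.65  -6.608  2.373] [48.156 76.18 ]
```

View pics/w15.png

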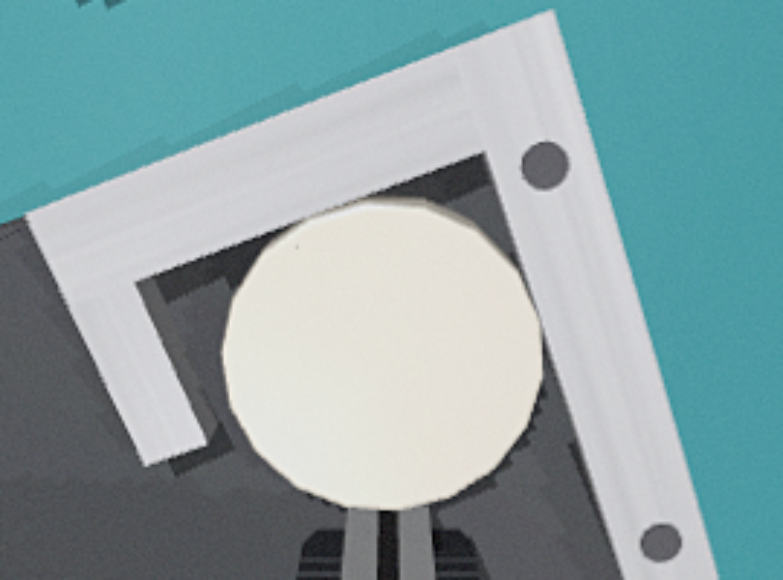

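The disc is seated: force from the stop is −6.6 N and from the rail −2.7 N, and the picture shows it touching both. I back off straight along the push normal, then lift.

Call:
jog_arm --increments '[{"rx": 0,"ry": 0,"rz": 0,"x": 0,"y": 0,"z": 2,"hand": 0},{"rx": 0,"ry": 0,"rz": 0,"x": 0,"y": 0,"z": 8,"hand": 0},{"rx": 0,"ry": 0,"rz": 0,"x": 0,"y": 0,"z": 15,"hand": 0},{"rx": 0,"ry": 0,"rz": 0,"x": -30,"y": 0,"z": 0,"hand": 0},{"rx": 0,"ry": 0,"rz": 0,"x": -50,"y": 0,"z": 0,"hand": 0}]'

```text
time_s: 20.5
eef_pos: [637.4, 115.3, 92.8]
ee_rot: [-0.379, -0.596, -0.38, 0.598]
force: [0.7, -0.0, 0.8]
grip_width: -0.002
```

Call:
jog_arm --increments '[{"rx": 0,"ry": 0,"rz": 0,"x": -50,"y": 0,"z": 0,"hand": 0},{"rx": 0,"ry": 0,"rz": 0,"x": -30,"y": 0,"z": 10,"hand": 0},{"rx": 0,"ry": 0,"rz": 0,"x": 0,"y": 0,"z": 0,"hand": 0},{"rx": 0,"ry": 0,"rz": 0,"x": 0,"y": 0,"z": 0,"hand": 0}]'

```text
time_s: 21.0
eef_pos: [633.8, 106.8, 172.1]
ee_rot: [-0.379, -0.596, -0.38, 0.597]
force: [0.6, 0.0, -0.5]
grip_width: 0.0
```

Run:
```python
from h import *
s=sense();im=capture('wrist')[:,:,::-1].copy();cv2.imwrite('pics/w16.png',im);t=capture('side')[:,:,::-1];cv2.imwrite('pics/s16.png',t)
print(s['time_s'],s['eef_pos'],s['force'],f(s['eef_pos']))
C=cal('wrist',s);g=im.min(2)
m=(g>165).astype(np.uint8);m=cv2.morphologyEx(m,cv2.MORPH_OPEN,np.ones((9,9)))
cv2.imwrite('pics/c16.png',cv2.resize(im[100:260,160:400],None,fx=3.3,fy=3.3))
```

```text
21.0 [633.83  106.841 172.075] [ 0.593  0.025 -0.464] [35.543 43.721]
```

View pics/w16.png

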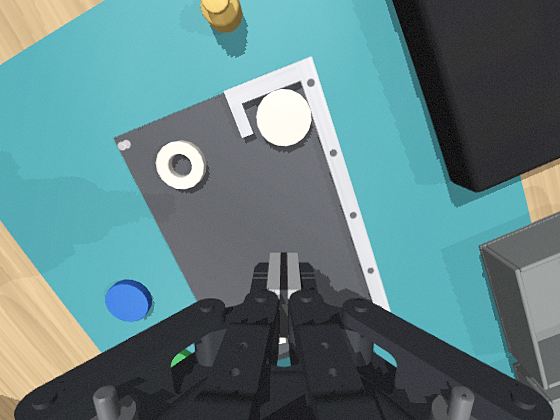

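View pics/c16.png

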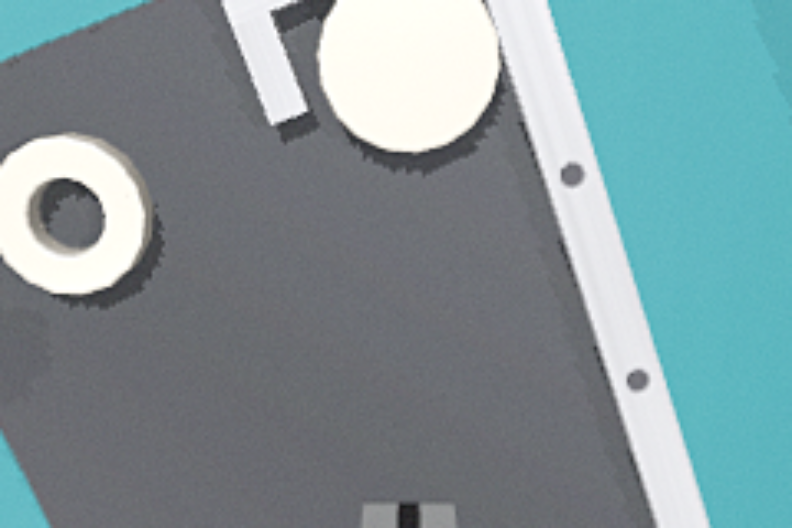

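View pics/s16.png

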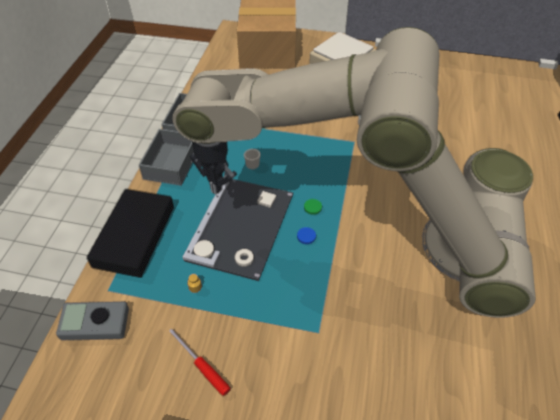

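Run:
```python
from h import *
s=sense();im=cv2.imread('pics/w16.png');C=cal('wrist',s)
cv2.imwrite('pics/c17.png',cv2.resize(im[50:160,210:340],None,fx=5,fy=5,interpolation=cv2.INTER_CUBIC))
# disc left/bottom silhouette circle
hsv=cv2.cvtColor(im,cv2.COLOR_BGR2HSV);g=im[:,:,0]
m=(im.min(2)>225).astype(np.uint8);m[:,:250]=0;m[:85]=0;m[160:]=0;m[:,313:]=0
m=cv2.morphologyEx(m,cv2.MORPH_OPEN,cv2.getStructuringElement(2,(25,25)))
M=cv2.moments(m,True);c=(M['m10']/M['m00'],M['m01']/M['m00']);print(c,M['m00'],f(cast(c,22,*C)[0]))
print('ring',f(cast((180,164),22,*C)[0]))
```

```text
(283.4628619387327, 116.98573227024758) 2383.0 [ 58.83  110.671]
ring [-46.835 104.462]
```

View pics/c17.png

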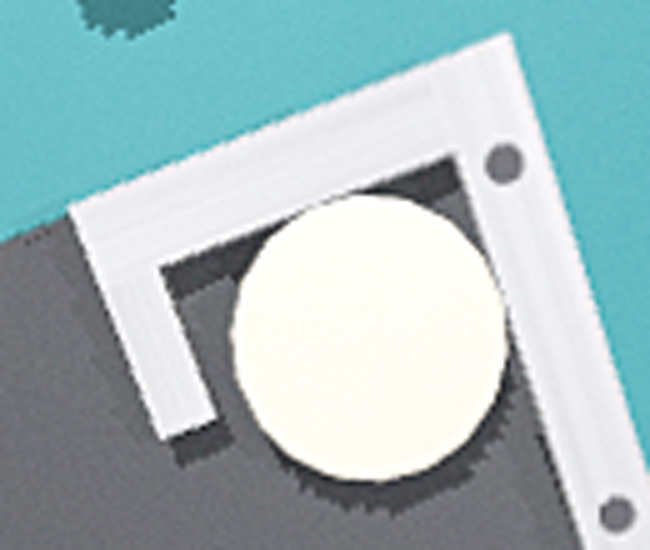

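The picture shows the disc touching both the stop (top, about (325,200)) and the rail (right, about (505,300)). The arm is 170 mm up and clear, so I hand the job in.

```bash
python3 -c "
from rig import *
print(finish_job())"
```

```text
the job is handed in; nothing more can be done
None
```

The disc is in the corner pocket, touching both the rail and the end stop, and the job was handed in at about 21 s of the 54 s allowed.

- **Push to the rail:** I nudged the disc with two slightly open fingertips until it met the rail at plate y ≈ −10 mm. The contact force there was 3.7 N.
- **Slide to the stop:** I backed off, shut and turned the fingers, and slid the disc along the rail until it met the stop. The final readings were 6.6 N along y and 2.7 N along x. It was only ever pushed, never pinched or lifted.
- **Last checks:** After the arm backed off and rose to 172 mm, the wrist picture showed the disc against both faces. It measured at plate (58.8, 110.7) mm against the seat at (60, 110). I put that 1 mm difference down to calibration, since the same view read x = 59.2 while the disc was held on the rail.
- **Bystanders:** The ring measured within about 1.5 mm of where it started. The tile, crucible, weight and the rest looked undisturbed, but I judged them by eye and did not measure them again.

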